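# Set the night lamp's three colour switches for bedtime

## Task

Set the little night lamp on the dresser for bedtime. Flip its coral switch all the way over to on (towards the yellow stripe) and its beige switch all the way over to off (towards the dark navy stripe), and leave the sky blue switch on, as it is.

Things in the scene. Friction and masses are not known exactly. Their poses are not given: they have to be found in the camera images.
- night_lamp: Night lamp, fixed: grey base, x -65..65, y -80..185, z 0..40 mm in its own frame; origin on the dresser under the middle switch; white dome, radius 43, at y 140, top 107 mm up. Own +x is the ON side (yellow stripe at x 52), -x the OFF side (navy stripe at x -52). Three switches, hinges along y at x 0, z 40, y -48, 0, 48 mm; black mounts 4 mm high. Which colour sits where varies.
- coral_tip (a point): Top end of the coral switch, 50 mm from its hinge. Upper 30 mm: paddle 10 mm thick (lamp x), 15 wide (lamp y); below: stem of 9 mm diameter. Site z points up along the switch. Swings 0.5 rad either side of upright between stops, where the tip is 24 mm beside the hinge and 84 mm above the dresser; friction (about 1.2 N at the tip) holds it where left. Starts off, leaning to lamp -x.
- beige_tip (a point): Top end of the beige switch, of the same shape, size and behaviour as the coral one. It starts on, leaning to the lamp's +x.
- blue_tip (a point): Top end of the sky blue switch, of the same shape, size and behaviour as the coral one. It starts on, leaning to the lamp's +x, and is to be left so.

How it is judged:
By the outcome, as a careful person would: the job done as asked, in the order asked, and still so for the second after the job is handed in, with the robot touching nothing.
It also fails if it takes over 35 s, if anything falls off the work surface, if the arm or the gripper's body presses on something with over 40 N, if the wrist force passes 120 N, or if a joint passes its speed limit or range.

## Robot

A 6-joint arm with a two-finger parallel gripper is mounted at the origin on the work surface. World frame = base frame: x ahead of the robot, y to its left, z up, the work surface at z = 0. Lengths are in m, angles in rad, forces in N, time in s.
With the tool pointing down it reaches from about 0.375 to 0.975 m from the base axis. Payload 3.8 kg.
Tool frame: the origin (TCP) lies at the very end of the fingers, on their centre line; the grasp point (between the pads) lies 19 mm behind it; z points along the fingers, y is the line along which they close (so a half turn about z gives the same grasp; the last joint's range is limited). The gripper opens to 85 mm and grips with 20 to 120 N. Pads are 22 mm wide; open, the fingers measure 114 mm over their backs; the gripper's body (76 mm by 85 mm) begins 54 mm behind the grasp point. The pads swing forward as they close: fully open they stand 13 mm farther back than shut.
Start: joints at [-1.372, 0.264, 1.604, -0, 1.274, -0.037], TCP at [0.158, -0.656, 0.231] pointing down, gripper open.
Joint ranges: [-2.63, 2.63], [-0.94, 2.18], [0.31, 2.57], [-1.31, 4.45], [0, 2.66], [-2.55, 2.55]. Speed limits (rad/s): [2.57, 2.57, 3.14, 3.14, 3.14, 3.14].

## Interface

Orientations are given as a 3x3 rotation matrix whose columns are the frame's x, y, z axes.
In Python, from cell import sense, camera, camera_params, finish_job gives the robot as it stands. The module is installed in compiled form; this text tells all that it offers.
- The arm moves only by the tool arm_command, never from a script. Its argument "increments" is a list of rows, each an object of numbers: "x", "y", "z": the shift along the tool's x, y, z in m; "spin": the turn about the tool's z in rad; "fingers": the finger opening in m, from 0 to 0.0854. In form: [{"x": .., "y": .., "z": .., "spin": .., "fingers": ..}, ...]. A call has exactly 5 rows; each row shifts and turns the commanded pose from where the row before left it, along the tool's axes as they then stand; what a row does not reach is not made up. A row lasts 1/8 s, in which the tool goes at most 62.5 mm and 10.7 degrees, less where a joint would pass 70% of its speed; a pose out of reach is approached as far as the arm can. A call is refused whole if a number of a shift passes 0.0625 or a number of a turn 0.188, either way. A call with a gripper value outside its range is refused whole. The fingers move at their own pace and stop on an object; the grip force is fixed at half the most. Time passes only in rows, so rows that do not move let the fingers close, or fill a call up. It gives the time, the measured TCP pose, the force, the opening and the grip force at its end, in the units of the state.
- sense(): the state, without advancing time (a new reading comes with each control period).
- camera(name): name is "scene" or "top" or "wrist"; returns (picture, depth): 384x512x3 uint8, red, green, blue; 384x512 float32, m along the optical axis (not along the pixel's ray), 0 where there is no reading.
- camera_params(name): a dict with "camera_matrix" (3x3 intrinsics, pixels), "R" (3x3) and "t" (3): a world point X has camera coordinates R X + t; the wrist camera has in their place "hand_eye" (4x4, takes a point from camera to tool coordinates, whose origin is the TCP and whose axes are the flange's). Camera axes: x right, y down, z forward; pixel columns grow to the right and rows downward; lengths in m; the calibration is good to about 2 mm. A picture is of the moment at which its call begins: read the wrist's pose just before it. camera_params takes no time and is no camera call.
- finish_job(): hands the job in; it is judged then, once.
The state is a dict: "time_s": time; "q": joint angles; "dq": joint speeds; "tau": joint torques, N m; "tcp_pos": TCP position; "tcp_rot": TCP orientation; "force": force on the tool from outside, world axes, zero at the start; "torque": the same for the moment, N m; "gripper_width": opening from 0.0 (shut) to 1.0 (fully open); "grasp_force": force on a finger pad.
Only numpy, scipy, OpenCV 4.12 (cv2) and the standard library are available. Lean on these libraries where they do the work, as an engineer would, in place of code of your own. Each camera call takes 0.05 s, during which the arm holds its last target. There are 200 camera calls.

## Working session

There is one attempt and no reset: what is moved stays moved. The work goes in short steps, Python scripts to look and compute and a tool call to move; the robot and the scene stay as the last step left them, time stands still between calls to the robot, and variables do not carry over. Pictures are saved under pics/ and viewed, at most 10 in all, crops included, and the job is handed in when it is done.

Besides the shell and the picture viewer there is one more tool, called after "Call:" in YAML: its name, and indented under it one key for each argument. arm_command: Moves the arm, as the interface text tells. Its arguments: {"type":"object","properties":{"increments":{"type":"array"}},"required":["increments"]}

```bash
mkdir -p pics; python3 - <<'E'
from cell import *
import numpy as np,cv2
s=sense();print(s['time_s'],s['tcp_pos'],s['tcp_rot'])
ims=[]
for n in("scene","top"):
    p,d=camera(n);c=camera_params(n);np.savez(n+'.npz',p=p,d=d,K=c['camera_matrix'],R=c['R'],t=c['t']);cv2.imwrite(f'pics/{n}0.png',p[:,:,::-1])
E
```

```text
0.0 [ 0.15753869 -0.65559695  0.22996326] [[ 9.72323841e-01  2.33636781e-01 -4.51062761e-04]
 [ 2.33637205e-01 -9.72321368e-01  2.19412131e-03]
 [ 7.40494786e-05 -2.23878150e-03 -9.99997491e-01]]
```

View pics/scene0.png

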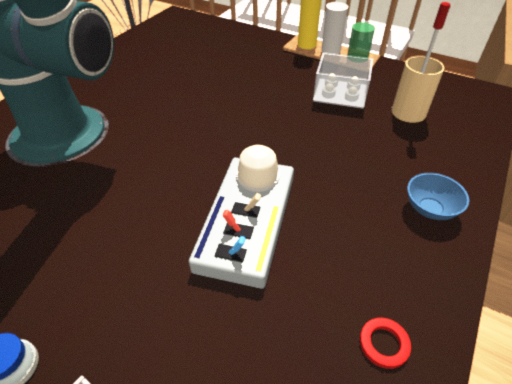

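View pics/top0.png

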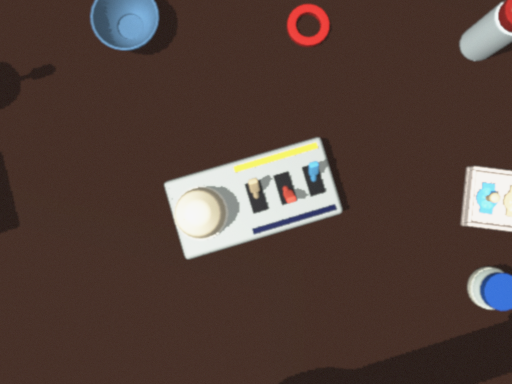

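The scene picture shows the lamp at about (245,220), with the dome at the far end. The top picture shows beige (255,188) next to the dome, coral (289,195) in the middle leaning to navy, and blue (314,172) at the end. The yellow stripe is at (277,158) and the navy one at (295,220).

```bash
cat >h.py <<'E'
import numpy as np,cv2
def ray(px,K,R,t,z):
    d=R.T@np.linalg.inv(K)@np.array([px[0],px[1],1.]);o=-R.T@t
    return o+d*(z-o[2])/d[2]
def mask(p,lo,hi,roi):
    h=cv2.cvtColor(p,cv2.COLOR_RGB2HSV);m=cv2.inRange(h,lo,hi);k=np.zeros_like(m);x0,y0,x1,y1=roi;k[y0:y1,x0:x1]=255
    return m&k
E
python3 - <<'E'
from h import *
f=np.load('top.npz');p,K,R,t,d=f['p'],f['K'],f['R'],f['t'],f['d'];roi=(160,130,350,265)
out={}
for n,lo,hi in(('yellow',(22,120,100),(35,255,255)),('navy',(110,100,30),(130,255,140)),('coral',(0,150,120),(8,255,255)),('blue',(95,120,100),(109,255,255)),('beige',(10,60,100),(21,180,255))):
    m=mask(p,lo,hi,roi);r,c=np.nonzero(m)
    if n in('coral','blue','beige'):
        _,l,st,_=cv2.connectedComponentsWithStats(m);
        if len(st)>1: r,c=np.nonzero(l==1+st[1:,4].argmax())
    rect=cv2.minAreaRect(np.c_[c,r].astype(np.float32))
    print(n,len(r),c.mean(),r.mean(),rect,ray((rect[0]),K,R,t,.04 if n in('yellow','navy') else .08),np.median(d[r,c]))
    out[n]=ray(rect[0],K,R,t,.04)
ex=out['yellow']-out['navy'];print('sep',np.linalg.norm(ex),'yaw x',np.arctan2(ex[1],ex[0]),'mid',(out['yellow']+out['navy'])/2)
# base outline from depth height
vv,uu=np.mgrid[:384,:512];P=np.stack([uu,vv,np.ones_like(uu)],-1)@np.linalg.inv(K).T*d[...,None];W=(P-t)@R
m=((W[...,2]>.03)&(W[...,2]<.05)&(uu>150)&(uu<360)&(vv>120)&(vv<270)).astype(np.uint8)
r,c=np.nonzero(m);w=W[r,c];rr=cv2.minAreaRect((w[:,:2]*1000).astype(np.float32));print('base',rr,np.median(w[:,2]))
m=(W[...,2]>.1)&(uu>150)&(uu<240)&(vv>170)&(vv<250);print('dome',W[m].mean(0),W[m][:,2].max())
print('cam',-R.T@t)
E
```

```text
yellow 387 275.46770025839794 156.8656330749354 ((275.33331298828125, 156.93661499023438), (4.659610271453857, 84.76438903808594), 73.52311706542969) [ 0.59947119 -0.04536513  0.04      ] 0.72782505
navy 295 294.0101694915254 218.68813559322035 ((294.0466003417969, 218.65635681152344), (3.7315866947174072, 83.80776977539062), 73.41265869140625) [ 0.49960055 -0.07394381  0.04      ] 0.7237801
coral 105 288.0952380952381 193.4857142857143 ((288.1000061035156, 193.6999969482422), (15.652474403381348, 9.391485214233398), 63.43495178222656) [ 0.53800295 -0.06102817  0.08      ] 0.6945042
blue 136 312.9485294117647 171.52941176470588 ((313.0121765136719, 171.60975646972656), (18.66292953491211, 9.82840633392334), 83.6598129272461) [ 0.57132192 -0.09970779  0.08      ] 0.6974111
beige 123 254.53658536585365 189.41463414634146 ((255.15000915527344, 189.9499969482422), (15.811387062072754, 10.435514450073242), 71.56504821777344) [ 0.54427612 -0.01098749  0.08      ] 0.6975589
sep 0.10387918379500223 yaw x 0.2787088548727555 mid [ 0.54953587 -0.05965447  0.04      ]
base ((534.8526000976562, -9.804458618164062), (130.0390167236328, 265.3309631347656), 15.922743797302246) 0.04036595320689664
dome [0.51082703 0.07278437 0.11910449] 0.7647030518363251
cam [0.50718299 0.007708   0.76470305]
```

Call:
arm_command:
  increments:
    - {"x":0.0,"y":0.0,"z":0,"spin":-0.043,"fingers":0}
    - {"x":0.035,"y":-0.033,"z":0,"spin":0,"fingers":0}
    - {"x":0.035,"y":-0.033,"z":0,"spin":0,"fingers":0}
    - {"x":0.035,"y":-0.033,"z":0,"spin":0,"fingers":0}
    - {"x":0.035,"y":-0.033,"z":0,"spin":0,"fingers":0}

```text
time_s: 0.72
tcp_pos: [0.2564, -0.4892, 0.2306]
tcp_rot: [[0.962, 0.275, -0.0], [0.275, -0.962, 0.001], [0.0, -0.001, -1.0]]
force: [0.3, 0.0, 0.6]
gripper_width: 0.003
grasp_force: 0.0
```

Call:
arm_command:
  increments:
    - {"x":0.035,"y":-0.033,"z":0,"spin":0,"fingers":0}
    - {"x":0.035,"y":-0.033,"z":0,"spin":0,"fingers":0}
    - {"x":0.035,"y":-0.033,"z":0,"spin":0,"fingers":0}
    - {"x":0.035,"y":-0.033,"z":0,"spin":0,"fingers":0}
    - {"x":0.035,"y":-0.033,"z":0,"spin":0,"fingers":0}

```text
time_s: 1.35
tcp_pos: [0.3791, -0.2825, 0.231]
tcp_rot: [[0.961, 0.275, -0.0], [0.275, -0.961, 0.0], [-0.0, -0.0, -1.0]]
force: [1.2, -0.4, -0.7]
gripper_width: -0.006
grasp_force: 0.0
```

Call:
arm_command:
  increments:
    - {"x":0.035,"y":-0.033,"z":0.01,"spin":0,"fingers":0}
    - {"x":0.035,"y":-0.033,"z":0.02,"spin":0,"fingers":0}
    - {"x":0.035,"y":-0.033,"z":0.02,"spin":0,"fingers":0}
    - {"x":0.035,"y":-0.033,"z":0.02,"spin":0,"fingers":0}
    - {"x":0,"y":0,"z":0.01,"spin":0,"fingers":0}

```text
time_s: 1.98
tcp_pos: [0.4772, -0.1159, 0.1497]
tcp_rot: [[0.96, 0.28, -0.002], [0.28, -0.96, 0.001], [-0.002, -0.002, -1.0]]
force: [-0.0, -0.6, -0.3]
gripper_width: 0.001
grasp_force: 0.0
```

```bash
cat >>h.py <<'E'
def lamp(P):
    a=.2787;c,s=np.cos(a),np.sin(a);d=np.array(P)-[.5494,-.060,0]
    return np.array([c*d[0]+s*d[1],-s*d[0]+c*d[1],d[2]])
E
python3 - <<'E'
from h import *
from cell import *
s=sense();print(s['time_s'],lamp(s['tcp_pos']),s['tcp_rot'],s['gripper_width'])
p,d=camera('wrist');cv2.imwrite('pics/w1.png',p[:,:,::-1])
c=camera_params('wrist');H=np.array(c['hand_eye']);K=np.array(c['camera_matrix']);Rc=s['tcp_rot']@H[:3,:3];o=s['tcp_rot']@H[:3,3]+s['tcp_pos']
for n,lo,hi in(('coral',(0,150,120),(8,255,255)),('blue',(95,120,100),(109,255,255)),('yellow',(22,120,100),(35,255,255)),('navy',(110,100,30),(130,255,140))):
    m=cv2.inRange(cv2.cvtColor(p,cv2.COLOR_RGB2HSV),lo,hi);m[d>.5]=0;r,cc=np.nonzero(m)
    if len(r)==0: print(n,0);continue
    z=d[r,cc];W=(np.linalg.inv(K)@np.array([cc*z,r*z,z])).T@Rc.T+o
    L=np.array([lamp(w) for w in W]);print(n,len(r),cc.mean(),r.mean(),np.percentile(L,[5,50,95],axis=0).round(4).tolist())
E
```

```text
1.975 [-0.08482611 -0.03383969  0.14965699] [[ 0.96012151  0.27957555 -0.00204851]
 [ 0.2795784  -0.96012203  0.00126455]
 [-0.00161329 -0.00178684 -0.9999971 ]] 0.000505584547468681
coral 649 212.9738058551618 101.14637904468412 [[-0.0231, -0.0083, 0.0502], [-0.0138, -0.0025, 0.0787], [-0.0009, 0.0035, 0.0869]]
blue 973 288.48612538540596 69.81603288797534 [[-0.0021, -0.0557, 0.0474], [0.0123, -0.0489, 0.0769], [0.0225, -0.0424, 0.087]]
yellow 2719 215.257815373299 10.469290180213314 [[0.0471, -0.0641, 0.0411], [0.0514, -0.002, 0.0423], [0.0557, 0.0608, 0.0436]]
navy 1554 232.87644787644788 159.37065637065638 [[-0.0556, -0.0692, 0.041], [-0.0521, -0.0053, 0.0424], [-0.0486, 0.0596, 0.0437]]
```

View pics/w1.png

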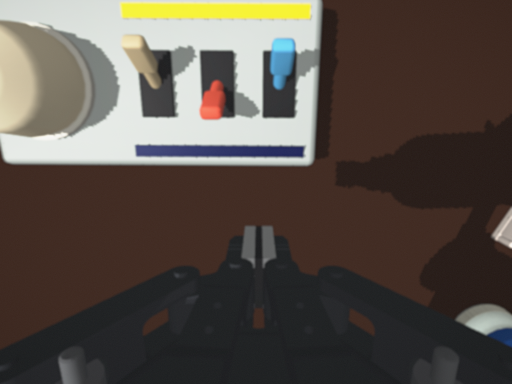

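The wrist picture shows coral at (213,101) leaning to navy, and beige (140,60) and blue (283,62) leaning to yellow. The shut fingers are at (258,245). The stripes come out at x ±52, so the pose holds.

Call:
arm_command:
  increments:
    - {"x":0.015,"y":-0.017,"z":0}
    - {"x":0.015,"y":-0.017,"z":0}
    - {"x":0,"y":0,"z":0.03}
    - {"x":0,"y":0,"z":0.03}
    - {"x":0,"y":0,"z":0}

```text
invalid input at $.increments[0]: expected keys x, y, z, spin, fingers
```

```bash
python3 -c "
from h import *
from cell import *
s=sense();print(s['time_s'],lamp(s['tcp_pos']),s['force'],s['gripper_width'])"
```

```text
2.025 [-0.08646048 -0.03459384  0.14860453] [-0.71342635  0.11019412 -1.13565932] 0.0003671054613333419
```

Call:
arm_command:
  increments:
    - {"x":0.017,"y":-0.017,"z":0,"spin":0,"fingers":0}
    - {"x":0.017,"y":-0.017,"z":0,"spin":0,"fingers":0}
    - {"x":0,"y":0,"z":0.03,"spin":0,"fingers":0}
    - {"x":0,"y":0,"z":0.03,"spin":0,"fingers":0}
    - {"x":0,"y":0,"z":0,"spin":0,"fingers":0}

```text
time_s: 2.65
tcp_pos: [0.4975, -0.0773, 0.0891]
tcp_rot: [[0.962, 0.274, -0.006], [0.274, -0.962, 0.001], [-0.005, -0.002, -1.0]]
force: [0.3, -0.4, -0.1]
gripper_width: 0.004
grasp_force: 0.0
```

```bash
python3 -c "
from h import *
from cell import *
s=sense();print(s['time_s'],lamp(s['tcp_pos']),s['force'],s['gripper_width'])"
```

```text
2.65 [-0.05461522 -0.00234363  0.08908831] [ 0.33197089 -0.35273318 -0.12875629] 0.00386826951169032
```

Call:
arm_command:
  increments:
    - {"x":0,"y":0,"z":0.021,"spin":0,"fingers":0}
    - {"x":0,"y":0,"z":0,"spin":0,"fingers":0}
    - {"x":0.015,"y":0,"z":0,"spin":0,"fingers":0}
    - {"x":0.015,"y":0,"z":0,"spin":0,"fingers":0}
    - {"x":0.012,"y":0,"z":0,"spin":0,"fingers":0}

```text
time_s: 3.28
tcp_pos: [0.5427, -0.065, 0.0714]
tcp_rot: [[0.961, 0.276, 0.002], [0.276, -0.961, -0.001], [0.001, 0.001, -1.0]]
force: [-2.5, -1.5, 2.1]
gripper_width: -0.001
grasp_force: 1.3
```

Call:
arm_command:
  increments:
    - {"x":0.01,"y":0,"z":0,"spin":0,"fingers":0}
    - {"x":0.003,"y":0,"z":0,"spin":0,"fingers":0}
    - {"x":0,"y":0,"z":0,"spin":0,"fingers":0}
    - {"x":0,"y":0,"z":0,"spin":0,"fingers":0}
    - {"x":0,"y":0,"z":0,"spin":0,"fingers":0}

```text
time_s: 3.9
tcp_pos: [0.5516, -0.0619, 0.0701]
tcp_rot: [[0.961, 0.276, -0.004], [0.276, -0.961, -0.001], [-0.004, -0.0, -1.0]]
force: [-6.5, -3.7, 5.1]
gripper_width: -0.004
grasp_force: 4.6
```

```bash
python3 -c "
from h import *
from cell import *
s=sense();print(s['time_s'],lamp(s['tcp_pos']),s['force'],s['gripper_width'])
p,d=camera('scene');cv2.imwrite('pics/s2.png',cv2.resize(p[120:300,150:330,::-1],None,fx=3,fy=3))"
```

```text
3.9 [ 0.00163542 -0.00244468  0.07007226] [-6.47640696 -3.68050643  5.07785935] -0.003569677447736293
```

View pics/s2.png

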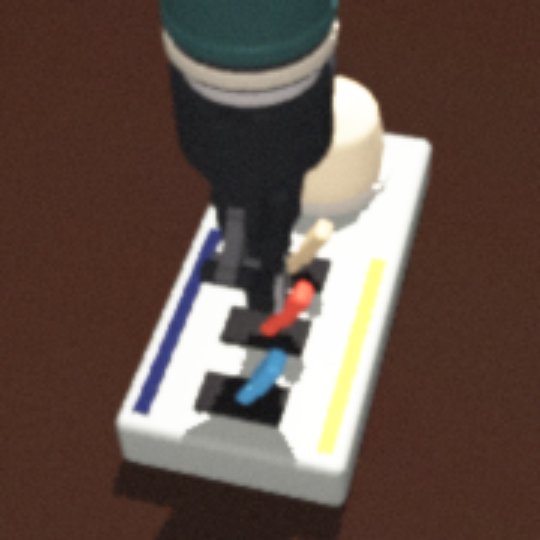

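Coral (300,290) now leans to yellow, parallel to blue. I push a little further to confirm it is at the stop.

Call:
arm_command:
  increments:
    - {"x":0.003,"y":0,"z":0,"spin":0,"fingers":0}
    - {"x":0.002,"y":0,"z":0,"spin":0,"fingers":0}
    - {"x":0,"y":0,"z":0,"spin":0,"fingers":0}
    - {"x":0,"y":0,"z":0,"spin":0,"fingers":0}
    - {"x":0,"y":0,"z":0,"spin":0,"fingers":0}

```text
time_s: 4.58
tcp_pos: [0.5523, -0.0616, 0.0698]
tcp_rot: [[0.961, 0.277, -0.013], [0.277, -0.961, -0.002], [-0.013, -0.001, -1.0]]
force: [-18.6, -7.3, 15.1]
gripper_width: -0.001
grasp_force: 12.2
```

```bash
python3 -c "
from h import *
from cell import *
s=sense();print(s['time_s'],lamp(s['tcp_pos']),s['force'],s['gripper_width'])"
```

```text
4.575 [ 0.0023121  -0.00236018  0.06979445] [-18.6081849   -7.33439392  15.12227333] -0.0009419446570685863
```

It is at the stop: 20 N with only 0.7 mm of further motion. Next I back off, lift, and go over to the + side of beige.

Call:
arm_command:
  increments:
    - {"x":-0.015,"y":0,"z":0,"spin":0,"fingers":0}
    - {"x":-0.015,"y":0,"z":-0.02,"spin":0,"fingers":0}
    - {"x":0,"y":0,"z":-0.05,"spin":0,"fingers":0}
    - {"x":0.02,"y":-0.012,"z":0,"spin":0,"fingers":0}
    - {"x":0.03,"y":-0.018,"z":0,"spin":0,"fingers":0}

```text
time_s: 5.2
tcp_pos: [0.5705, -0.0252, 0.1411]
tcp_rot: [[0.962, 0.274, 0.003], [0.274, -0.962, 0.0], [0.003, 0.001, -1.0]]
force: [-0.3, -0.1, -1.2]
gripper_width: -0.002
grasp_force: 0.0
```

Call:
arm_command:
  increments:
    - {"x":0.03,"y":-0.018,"z":0,"spin":0,"fingers":0}
    - {"x":0,"y":0,"z":0,"spin":0,"fingers":0}
    - {"x":0,"y":0,"z":0.025,"spin":0,"fingers":0}
    - {"x":0,"y":0,"z":0.02,"spin":0,"fingers":0}
    - {"x":0,"y":0,"z":0,"spin":0,"fingers":0}

```text
time_s: 5.82
tcp_pos: [0.5904, -0.0002, 0.0923]
tcp_rot: [[0.961, 0.275, -0.006], [0.275, -0.961, 0.0], [-0.005, -0.002, -1.0]]
force: [0.6, -0.7, -0.5]
gripper_width: -0.003
grasp_force: 0.0
```

```bash
python3 -c "
from h import *
from cell import *
s=sense();print(s['time_s'],lamp(s['tcp_pos']),s['force'],s['gripper_width'])"
```

```text
5.825 [0.05584882 0.04618245 0.09227972] [ 0.60994849 -0.70590616 -0.46084826] -0.002849753554746904
```

Call:
arm_command:
  increments:
    - {"x":0,"y":0,"z":0.022,"spin":0,"fingers":0}
    - {"x":0,"y":0,"z":0,"spin":0,"fingers":0}
    - {"x":-0.015,"y":0,"z":0,"spin":0,"fingers":0}
    - {"x":-0.015,"y":0,"z":0,"spin":0,"fingers":0}
    - {"x":-0.012,"y":0,"z":0,"spin":0,"fingers":0}

```text
time_s: 6.45
tcp_pos: [0.5526, -0.0121, 0.0747]
tcp_rot: [[0.961, 0.275, 0.003], [0.275, -0.961, -0.0], [0.003, 0.001, -1.0]]
force: [1.8, 0.6, 2.2]
gripper_width: 0.001
grasp_force: 0.9
```

Call:
arm_command:
  increments:
    - {"x":-0.012,"y":0,"z":0,"spin":0,"fingers":0}
    - {"x":-0.005,"y":0,"z":0,"spin":0,"fingers":0}
    - {"x":0,"y":0,"z":0,"spin":0,"fingers":0}
    - {"x":0,"y":0,"z":0,"spin":0,"fingers":0}
    - {"x":0,"y":0,"z":0,"spin":0,"fingers":0}

```text
time_s: 7.08
tcp_pos: [0.5359, -0.0163, 0.0729]
tcp_rot: [[0.961, 0.275, -0.001], [0.275, -0.961, 0.0], [-0.001, -0.0, -1.0]]
force: [-0.2, -0.4, 0.0]
gripper_width: -0.001
grasp_force: 0.0
```

```bash
python3 -c "
from h import *
from cell import *
s=sense();print(s['time_s'],lamp(s['tcp_pos']),s['force'],s['gripper_width'])"
```

```text
7.075 [-0.00093941  0.04567778  0.07285909] [-2.46226002e-01 -4.36536325e-01  2.59422153e-04] -0.0006397779824200336
```

Not at the stop yet, as there is no force. I push on.

Call:
arm_command:
  increments:
    - {"x":-0.003,"y":0,"z":0,"spin":0,"fingers":0}
    - {"x":-0.003,"y":0,"z":0,"spin":0,"fingers":0}
    - {"x":0,"y":0,"z":0,"spin":0,"fingers":0}
    - {"x":0,"y":0,"z":0,"spin":0,"fingers":0}
    - {"x":0,"y":0,"z":0,"spin":0,"fingers":0}

```text
time_s: 7.7
tcp_pos: [0.5326, -0.0178, 0.0743]
tcp_rot: [[0.961, 0.275, 0.005], [0.275, -0.961, 0.0], [0.005, 0.001, -1.0]]
force: [4.8, 1.6, -0.4]
gripper_width: 0.002
grasp_force: 2.1
```

```bash
python3 -c "
from h import *
from cell import *
s=sense();print(s['time_s'],lamp(s['tcp_pos']),s['force'],s['gripper_width'])"
```

```text
7.7 [-0.0045242   0.04519001  0.07430075] [ 4.79293784  1.61277727 -0.36998939] 0.002407189607571945
```

Call:
arm_command:
  increments:
    - {"x":-0.003,"y":0,"z":0,"spin":0,"fingers":0}
    - {"x":-0.002,"y":0,"z":0,"spin":0,"fingers":0}
    - {"x":0,"y":0,"z":0,"spin":0,"fingers":0}
    - {"x":0,"y":0,"z":0,"spin":0,"fingers":0}
    - {"x":0,"y":0,"z":0,"spin":0,"fingers":0}

```text
time_s: 8.32
tcp_pos: [0.5315, -0.0187, 0.0759]
tcp_rot: [[0.962, 0.274, 0.013], [0.274, -0.962, 0.001], [0.012, 0.002, -1.0]]
force: [11.6, 3.8, -2.2]
gripper_width: -0.002
grasp_force: 4.9
```

```bash
python3 -c "
from h import *
from cell import *
s=sense();print(s['time_s'],lamp(s['tcp_pos']),s['force'],s['gripper_width'])"
```

```text
8.325 [-0.00583904  0.04462307  0.07586927] [11.56279476  3.78981137 -2.21366291] -0.0024656541544909112
```

Beige is at its stop. I back off, lift clear and check.

Call:
arm_command:
  increments:
    - {"x":0.02,"y":0,"z":0,"spin":0,"fingers":0}
    - {"x":0.03,"y":0,"z":-0.01,"spin":0,"fingers":0}
    - {"x":0.02,"y":0,"z":-0.05,"spin":0,"fingers":0}
    - {"x":0.05,"y":0,"z":-0.03,"spin":0,"fingers":0}
    - {"x":0.05,"y":0,"z":0,"spin":0,"fingers":0}

```text
time_s: 8.95
tcp_pos: [0.6925, 0.0275, 0.168]
tcp_rot: [[0.961, 0.275, 0.007], [0.275, -0.961, -0.0], [0.006, 0.002, -1.0]]
force: [0.9, 0.4, 0.2]
gripper_width: 0.005
grasp_force: 0.0
```

Call:
arm_command:
  increments:
    - {"x":0.05,"y":0,"z":0,"spin":0,"fingers":0}
    - {"x":0.03,"y":0,"z":0,"spin":0,"fingers":0}
    - {"x":0,"y":0,"z":0,"spin":0,"fingers":0}
    - {"x":0,"y":0,"z":0,"spin":0,"fingers":0}
    - {"x":0,"y":0,"z":0,"spin":0,"fingers":0}

```text
time_s: 9.57
tcp_pos: [0.7648, 0.0489, 0.1633]
tcp_rot: [[0.961, 0.275, -0.001], [0.275, -0.961, -0.0], [-0.001, -0.0, -1.0]]
force: [0.3, 0.1, 1.0]
gripper_width: 0.001
grasp_force: 0.0
```

```bash
python3 -c "
from h import *
from cell import *
s=sense();print(s['time_s'],lamp(s['tcp_pos']),s['force'])
a,d=camera('scene');b,_=camera('top')
f=lambda i:cv2.resize(i,(400,400))
cv2.imwrite('pics/s3.png',np.hstack([f(a[130:290,170:330,::-1]),f(b[120:280,190:350,::-1])]))"
```

```text
9.575 [0.23700578 0.04541542 0.16327642] [0.29850835 0.12012295 0.98793774]
```

View pics/s3.png

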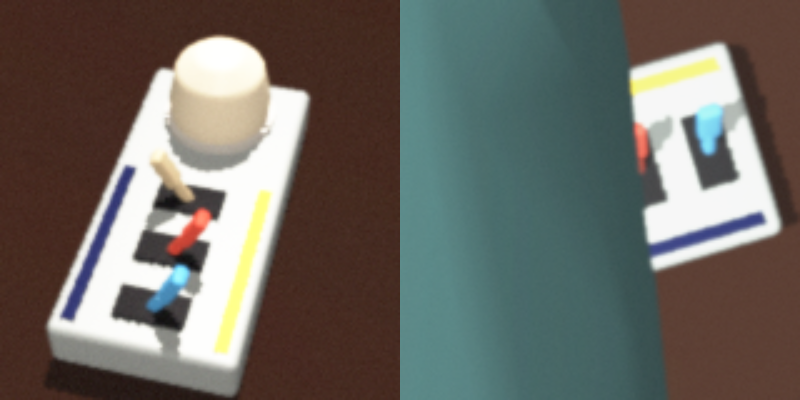

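Beige (160,160) leans to navy. Coral (205,215) and blue (180,272) lean to yellow, in parallel. Hand in.

```bash
python3 -c "
from h import *
from cell import *
c=camera_params('scene');p,d=camera('scene');K,R,t=map(np.array,(c['camera_matrix'],c['R'],c['t']))
for n,lo,hi in(('coral',(0,150,120),(8,255,255)),('blue',(95,120,100),(109,255,255)),('beige',(10,60,100),(21,180,255))):
    m=mask(p,lo,hi,(215,188,275,262));r,q=np.nonzero(m);z=d[r,q]
    W=((np.linalg.inv(K)@np.array([q*z,r*z,z])).T-t)@R;L=np.array([lamp(w) for w in W]);L=L[L[:,2]>.072]
    print(n,len(L),L.mean(0).round(4) if len(L) else 0)
print(finish_job())"
```

```text
coral 45 [ 0.022  -0.0119  0.0922]
blue 49 [ 0.0183 -0.053   0.0811]
beige 49 [-0.016   0.0429  0.0792]
the job is handed in; nothing more can be done
None
```

The job is handed in: coral is switched on and beige off, each pushed until it met its stop, and the sky blue switch still leans to on. It took about 10 s, with the arm clear of the lamp at the end; no verdict was returned.

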